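# Fit the centrifuge rotor on its toothed drive hub and shut the lid

### The arm

A 7-joint arm with a two-finger parallel gripper is mounted at the origin on the work surface. World frame = base frame: x ahead of the robot, y to its left, z up, the work surface at z = 0. Lengths are in m, angles in rad, forces in N, time in s.
With the tool pointing down it reaches from about 0.425 to 0.825 m from the base axis. Payload 3.6 kg.
Tool frame: the origin (TCP) lies at the very end of the fingers, on their centre line; the grasp point (between the pads) lies 19 mm behind it; x points along the fingers, z is the direction in which the jaws open and shut, and the axes are right-handed (so a half turn about x gives the same grasp; the last joint's range is limited). The gripper opens to 85 mm and grips with 20 to 120 N. Pads are 22 mm wide; open, the fingers measure 114 mm over their backs; the gripper's body (76 mm by 85 mm) begins 54 mm behind the grasp point. The pads swing forward as they close: fully open they stand 13 mm farther back than shut.
Start: joints at [1.312, 0.615, -0.013, 1.423, 0.008, 1.103, -0.04], TCP at [0.15, -0.632, 0.231] pointing down, gripper open.
Joint ranges: [-3.12, 3.12], [-0.3, 2.06], [-1.34, 1.32], [0.26, 2.42], [-1.36, 4.5], [0.01, 1.98], [-2.84, 2.84]. Speed limits (rad/s): [2.79, 2.79, 3.14, 3.14, 3.14, 3.14, 3.14].

### API

Orientations are given as a unit quaternion [w, x, y, z].
In Python, from rig import ctrl gives the robot as it stands.
- The arm moves only by the tool send_rows, never from a script. Its arguments are lists of equal length, an entry for each row: "dp": the shift along the tool's x, y, z in cm, a list of three; "rotation": the turn, a rotation vector about the tool's x, y, z in degrees, a list of three. In form: {"dp": [[tx, ty, tz], ...], "rotation": [[rx, ry, rz], ...]}. A call has 1 to 5 rows; each row is the pose to reach, as a shift and turn from the pose commanded when the call began, along the tool's axes at that moment; what a row does not reach only later rows make up. A row lasts 1/12 s, in which the tool goes at most 41.7 mm and 7.16 degrees, less where a joint would pass 70% of its speed; a pose out of reach is approached as far as the arm can. A call with a gripper value outside its range is refused whole. "claw" is the closure, from 0 (fully open) to 1 (shut), set as the call begins (left out, the last holds). The fingers move at their own pace and stop on an object; "grip_force" is the grip in N (left out, the last holds). Time passes only in rows, so rows that repeat a pose let the fingers close. It gives the time, the measured TCP pose, the force and the opening at its end, in the units of the state.
- ctrl.state(): the state, without advancing time (a new reading comes with each control period).
- ctrl.capture(name): name is "scene" or "top" or "wrist"; returns the picture (400x640x3 uint8, blue, green, red); there is no depth.
- ctrl.camera_params(name): a dict with "camera_matrix" (3x3 intrinsics, pixels), "origin" and "attitude" of the camera in the world. Camera axes: x right, y down, z forward; pixel columns grow to the right and rows downward; lengths in m; the calibration is good to about 2 mm. The wrist camera is an equidistant fisheye: a pixel r from the principal point sees the ray r / f radians off the axis. A picture is of the moment at which its call begins: read the wrist's pose just before it. camera_params takes no time and is no camera call; for the wrist camera it gives the pose at the moment of the call.
- ctrl.close_job(): hands the job in, once; it reports no verdict.
The state is a dict: "clock": time; "joints": joint angles; "joint_velocities": joint speeds; "joint_torque": joint torques, N m; "tcp_pos": TCP position; "ee_rot": TCP orientation; "force": force on the tool from outside, world axes, zero at the start; "wrist_torque": the same for the moment, N m; "gripper_width": finger opening in m.
Only numpy, scipy, OpenCV 4.12 (cv2) and the standard library are available. Lean on these libraries where they do the work, as an engineer would, in place of code of your own. Each camera call takes 0.05 s, during which the arm holds its last target. There are 200 camera calls.

### The job

Get the small centrifuge ready: pick up the blue rotor by its knob, lower it over the toothed drive hub in the open bowl and rock it to and fro about its axis, without forcing or dropping it, until its teeth drop into mesh and it sits fully home. Let go of it and swing the clear lid right down until it is fully shut. Leave the white rotor and everything else on the table where it stands.

Things in the scene. Friction and masses are not known exactly. Their poses are not given: they have to be found in the camera images.
- rotor_blue: loose blue rotor with eight tube holes, 0.26 kg, 96 mm across, 68 mm tall, standing upright on the table. Origin: centre of its underside, z up its axis. Its sloping body is 34 mm high (flat top of 26 mm radius); the knob rises above that. Fully home its underside lies on the hub's flange; out of mesh it rides 10 mm higher on the tooth tops, and the lid cannot shut over it
- blue_knob (a point): on the axis of the blue rotor's aluminium knob, 55 mm above the rotor's underside; axes as the rotor's. The knob is round, 22 mm in diameter, from 34 to 68 mm above the underside: the place to grip, fingertips no lower than 36 mm
- blue_socket (a point): centre of the underside of the blue rotor, axes as the rotor's. Socket of 25.5 mm radius, open below, ceiling at z = 16 mm, with ten inward teeth (4.8 mm wide, tips at 18.5 mm radius, z = 2 to 12 mm) at 18, 54, 90 ... degrees from x; in the middle a blind bore 16 mm in diameter from the ceiling up to z = 44 mm
- centrifuge: small bench centrifuge, fixed to the table. Round white housing 184 mm in diameter with a blue control nose at the front (to 118 mm from the axis, 54 mm high); bowl rim 90 mm above the table, bowl 120 mm wide, its floor at 50 mm. Origin: on the hub axis at table level; z up, x to the back (towards the lid hinge)
- drive_hub (a point): centre of the top of the hub's flange, 60 mm above the table; axes as the centrifuge's. Over it stand ten flat-topped brass teeth that do not turn (braked motor): 4.8 mm wide, tips at 22.5 mm radius, root 16.5 mm, z = 0 to 12 mm, at 0, 36, 72 ... degrees from x; about 1 mm play each side in mesh. In mesh the rotor's x axis is a multiple of 36 degrees (within 3) from this x
- hub_nose (a point): tip of the steel spindle nose on the hub axis, 36 mm above the flange: 14 mm in diameter from the tooth tops to 8 mm below this tip, then tapering to 6 mm at the tip. It guides the rotor's bore
- lid (a joint): angle of the clear domed lid about its hinge: 0 is shut (a firm stop), about 1.75 rad stands open, leaning slightly back past upright, 1.9 is the open stop. A friction hinge (0.25 N m) holds the lid wherever it is left, so it must be pushed all the way down
- lid_hinge (a point): middle of the lid's hinge line, 88 mm behind the hub axis and 94 mm above the table; axes as the centrifuge's. The hinge runs along its y; shut, the lid lies towards -x, a dome 158 mm across and 42 mm high on its outside; opening swings its front up and back
- lid_tab (a point): middle of the outer face (top face when shut) of the blue lip at the lid's front, 184 mm from the hinge line, 6 mm outside the hinge plane; the lip is 46 mm wide, 5 mm thick, from 166 to 200 mm from the hinge. Pushing on this face swings the lid shut. z points out of this face, -x away from the hinge
- rotor_white: the other rotor, white, with sixteen small holes, same outside and knob; loose, to be left alone. Origin: centre of its underside
- tube_rack: orange rack with small tubes, 70 x 150 x 44 mm, loose bystander. Origin: centre of its underside
- beaker: glass beaker, 70 mm wide, 90 mm tall, loose bystander. Origin: centre of its underside
- blue_box: open blue plastic box, 100 x 140 x 45 mm, loose bystander. Origin: centre of its underside
- jar: amber jar with a white cap, 60 mm wide, 85 mm tall, loose bystander. Origin: centre of its underside
- wash_bottle: white wash bottle with a red spout, 68 mm wide, 190 mm tall, loose bystander. Origin: centre of its underside
- marker: marker pen lying on the table, 130 mm long, loose bystander. Origin: under its middle
Things that resemble listed ones, but are neither listed nor needed, are in the scene too. What is shaped like the rotor_blue but pink is not meant.

How it is judged:
On the way, in this order (a step that is already met when the one before it is completed fails the run):
1. the blue rotor is down in mesh on the drive hub, the lid still open (z of rotor_blue in the frame of drive_hub below 0.003 m and horizontal distance between rotor_blue and drive_hub below 0.003 m and angle between rotor_blue's own z axis and vertical below 0.06 rad and value of joint lid above 0.8 rad), for 0.2 s.
2. the lid is fully shut (value of joint lid below 0.04 rad), for 0.2 s.
At the end, for the whole second after the job is handed in: The blue rotor rests in mesh on the drive hub: its underside within 3 mm of the flange, within 3 mm of the hub axis, upright within 0.06 rad, at rest; the lid is shut to within 0.04 rad; the white rotor and the other loose things stand within 30 mm of where they began (z of rotor_blue in the frame of drive_hub below 0.003 m and horizontal distance between rotor_blue and drive_hub below 0.003 m and angle between rotor_blue's own z axis and vertical below 0.06 rad and linear speed of rotor_blue below 0.02 m/s and value of joint lid below 0.04 rad); the robot touches nothing.
It fails at once if the rotor is forced against the hub (over 60 N between rotor and centrifuge) (contact force between rotor_blue and centrifuge above 60 N).
It fails at once if the rotor is dropped on the hub (faster than 0.55 m/s there, a free fall of about 15 mm) (linear speed of rotor_blue above 0.55 m/s and horizontal distance between rotor_blue and drive_hub below 0.03 m and z of rotor_blue in the frame of drive_hub below 0.03 m).
It fails at once if another loose thing is shifted by more than 30 mm (distance of any of rotor_white, tube_rack, beaker, blue_box, jar, wash_bottle, marker from where it was at the start of the episode above 0.03 m).
It also fails if it takes over 64 s, if anything falls off the work surface, if the arm or the gripper's body presses on something with over 40 N, if the wrist force passes 120 N, or if a joint passes its speed limit or range.

## Working session

There is one attempt and no reset: what is moved stays moved. The work goes in short steps, Python scripts to look and compute and a tool call to move; the robot and the scene stay as the last step left them, time stands still between calls to the robot, and variables do not carry over. Pictures are saved under pics/ and viewed, about 8 in all and at most 12, crops included, and the job is handed in when it is done.

Besides the shell and the picture viewer there is one more tool, called after "Call:" as a command line: name --argument value ..., lists and objects as JSON in quotes. send_rows: Moves the arm, as the interface text tells. Its arguments: {"type":"object","properties":{"dp":{"type":"array","items":{"type":"array","items":{"type":"number"}}},"rotation":{"type":"array","items":{"type":"array","items":{"type":"number"}}},"claw":{"type":"number"},"grip_force":{"type":"number"}},"required":["dp","rotation"]}

```bash
mkdir -p pics; ls
cat > h.py <<'E'
import numpy as np, cv2
from scipy.spatial.transform import Rotation as R
from rig import ctrl
def quat(q): return R.from_quat([q[1],q[2],q[3],q[0]])
def att(p):
    a=np.array(p["attitude"],float)
    return a if a.shape==(3,3) else quat(a).as_matrix()
def rays(p,uv,fish=False):
    K=np.array(p["camera_matrix"]);uv=np.atleast_2d(uv).astype(float)
    x=(uv[:,0]-K[0,2])/K[0,0];y=(uv[:,1]-K[1,2])/K[1,1]
    if fish:
        r=np.hypot(x,y)+1e-12;d=np.c_[np.sin(r)*x/r,np.sin(r)*y/r,np.cos(r)]
    else: d=np.c_[x,y,np.ones_like(x)]
    return d@att(p).T
def onplane(p,uv,z,fish=False):
    d=rays(p,uv,fish);o=np.array(p["origin"]);return o+d*((z-o[2])/d[:,2])[:,None]
def proj(p,X,fish=False):
    K=np.array(p["camera_matrix"]);c=(np.atleast_2d(X)-np.array(p["origin"]))@att(p)
    if fish:
        h=np.hypot(c[:,0],c[:,1]);t=np.arctan2(h,c[:,2])/(h+1e-12);x,y=c[:,0]*t,c[:,1]*t
    else: x,y=c[:,0]/c[:,2],c[:,1]/c[:,2]
    return np.c_[K[0,0]*x+K[0,2],K[1,1]*y+K[1,2]]
E
python3 - <<'E'
from h import *
print(ctrl.state())
for n in("scene","top","wrist"):
    print(n,ctrl.camera_params(n)); cv2.imwrite(f"pics/{n}0.png",ctrl.capture(n))
E
```

```text
pics
{'clock': 0.0, 'joints': array([ 1.31147563,  0.61595504, -0.0126392 ,  1.42492541,  0.00808828,
        1.10340174, -0.04039207]), 'joint_velocities': array([ 0.00040456, -0.00052983,  0.00121845, -0.00115979, -0.00117806,
        0.00099785,  0.00051156]), 'joint_torque': array([ 1.52589120e-03, -4.69215238e+01,  2.59113573e-01, -1.71033525e+01,
        9.79771663e-03,  9.60545585e-03,  2.50239066e-05]), 'tcp_pos': array([ 0.14981402, -0.63169927,  0.23010605]), 'ee_rot': array([ 0.55397298,  0.43909184,  0.55544421, -0.43794294]), 'force': array([-0.52807701, -0.40029023,  0.6329624 ]), 'wrist_torque': array([ 0.03485714, -0.01808338, -0.0086062 ]), 'gripper_width': 0.08540879003464145}
scene {'camera_matrix': array([[361.77440131,   0.        , 328.28071702],
       [  0.        , 361.77440131, 196.43560195],
       [  0.        ,   0.        ,   1.        ]]), 'origin': array([ 1.14527624, -0.35330889,  0.7977085 ]), 'attitude': array([-0.30089169,  0.78024902,  0.50896923, -0.20402447])}
top {'camera_matrix': array([[373.7855649 ,   0.        , 322.39823953],
       [  0.        , 373.7855649 , 199.84822975],
       [  0.        ,   0.        ,   1.        ]]), 'origin': array([ 0.40225855, -0.09320998,  1.01701075]), 'attitude': array([-0.07071587,  0.71042908, -0.6981058 ,  0.0542041 ])}
wrist {'camera_matrix': array([[309.70691629,   0.        , 319.27886883],
       [  0.        , 309.70691629, 201.50404167],
       [  0.        ,   0.        ,   1.        ]]), 'origin': array([ 0.22294008, -0.61500627,  0.37360618]), 'attitude': array([ 0.11613521,  0.7759187 , -0.61295737, -0.09352029])}
```

View pics/top0.png

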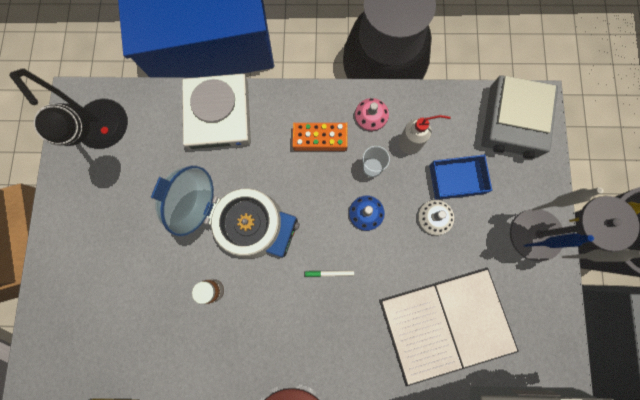

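View pics/scene0.png

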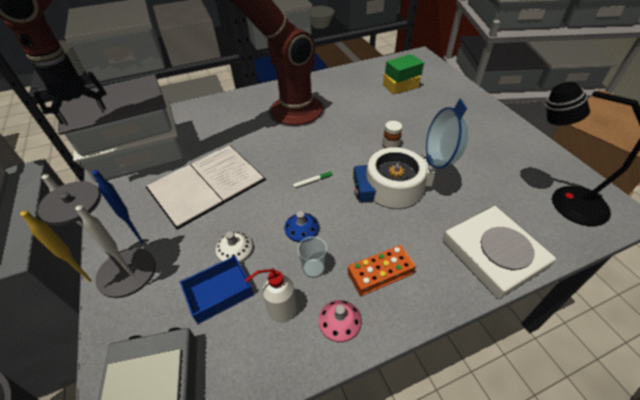

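The top view shows the blue rotor at about (366,213) with its knob at (369,210), the white rotor at (437,217), and the hub at (246,223). It also shows the lid at (185,200) and the nose at (283,235). In the scene view the rotor is at (302,228) and the hub at (397,170), and the arm is clear of both.

Run:
```python
from h import *
t=cv2.imread("pics/top0.png");s=cv2.imread("pics/scene0.png")
pt=ctrl.camera_params("top");ps=ctrl.camera_params("scene")
def blob(img,c,r,f):
    h=cv2.cvtColor(img,cv2.COLOR_BGR2HSV);m=f(h).astype(np.uint8)
    w=np.zeros_like(m);cv2.circle(w,c,r,1,-1);v,u=np.nonzero(m*w);return np.array([u.mean(),v.mean()]),len(u)
blue=lambda h:(h[...,0]>100)&(h[...,0]<130)&(h[...,1]>120)&(h[...,2]>40)
grey=lambda h:(h[...,1]<90)&(h[...,2]>110)
brass=lambda h:(h[...,0]>8)&(h[...,0]<28)&(h[...,1]>110)&(h[...,2]>80)
white=lambda h:(h[...,1]<60)&(h[...,2]>150)
for n,img,p,ck,ch in(("top",t,pt,(369,210),(246,223)),("scene",s,ps,(302,216),(397,170))):
    b,nb=blob(img,(366,213) if n=="top" else (302,228),24,blue);k,nk=blob(img,ck,7,grey)
    g,ng=blob(img,ch,16,brass)
    print(n,"body",b,nb,onplane(p,b,.02)[0],"knob",k,nk,onplane(p,k,.06)[0],"hub",g,ng,onplane(p,g,.07)[0])
r,nr=blob(t,(246,223),45,white);print("rim",r,onplane(pt,r,.09)[0])
n,nn=blob(t,(284,236),22,blue);print("nose",n,onplane(pt,n,.054)[0])
print("lidtab",onplane(pt,(161,190),.28), "white",onplane(pt,(437,215),.06),"beaker",onplane(pt,(372,165),.09),"jar",onplane(pt,(204,292),.085))
```

```text
top body [366.35006974 212.88423989] 717 [ 0.54657331 -0.18687608  0.02      ] knob [368.44262295 209.7704918 ] 61 [ 0.54899044 -0.18851865  0.06      ] hub [245.65142857 221.89714286] 175 [0.51101966 0.12595888 0.07      ]
scene body [301.0221843  227.92320819] 586 [ 0.56103255 -0.19008832  0.02      ] knob [300.62711864 212.84745763] 59 [ 0.54325499 -0.18165632  0.06      ] hub [395.81355932 170.88983051] 118 [0.51505011 0.12571994 0.07      ]
rim [243.05929168 222.72463191] [0.50653124 0.12773559 0.09      ]
nose [282.68250951 235.11596958] [0.480212   0.03175442 0.054     ]
lidtab [[0.54911103 0.25383964 0.28      ]] white [[ 0.53825261 -0.36392776  0.06      ]] beaker [[ 0.66022326 -0.19485457  0.09      ]] jar [[0.33555167 0.21510611 0.085     ]]
```

View pics/wrist0.png

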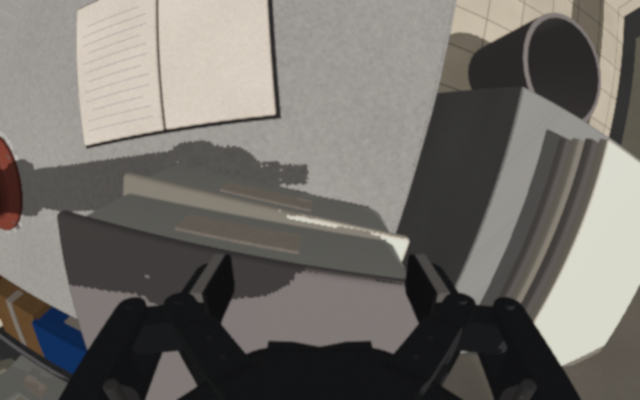

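```bash
cat >> h.py <<'E'
def pose():
    s=ctrl.state();return np.array(s["tcp_pos"]),quat(s["ee_rot"])
def goal(P,yaw,tilt=0):
    """tool x down, jaw (tool z) at world yaw deg (mod 180 nearest); tool rows (cm, deg)"""
    p,r=pose();best=None
    for y in(yaw,yaw+180):
        a=np.radians(y);z=np.array([np.cos(a),np.sin(a),0]);x=np.array([0,0,-1.]);
        g=R.from_matrix(np.c_[x,np.cross(z,x),z]);w=np.degrees((r.inv()*g).as_rotvec())
        if best is None or np.linalg.norm(w)<np.linalg.norm(best): best=w
    d=100*r.inv().apply(np.array(P)-p)
    print("dp cm",d.round(2),"rot deg",best.round(1),"n",max(np.linalg.norm(d)/4.17,np.linalg.norm(best)/7.16).round(1))
def where():
    s=ctrl.state();p,r=pose();M=r.as_matrix()
    print("t",round(s["clock"],2),"tcp",p.round(4),"yaw",np.degrees(np.arctan2(M[1,2],M[0,2])).round(1),"xaxis",M[:,0].round(3),"F",np.round(s["force"],1),"w",round(s["gripper_width"],4),"j",np.round(s["joints"],2))
E
python3 - <<'E'
from h import *
where(); print(pose()[1].as_matrix().round(2)); p=ctrl.camera_params("wrist");print(att(p).round(2))
goal([.545,-.187,.22],90)
goal([.545,-.187,.22],60)
E
```

```text
t 0.15 tcp [ 0.1498 -0.6319  0.2304] yaw -76.7 xaxis [-0.     0.002 -1.   ] F [ 0.2 -0.5 -0.1] w 0.0854 j [ 1.31  0.62 -0.01  1.42  0.01  1.1  -0.04]
[[-0.    0.97  0.23]
 [ 0.    0.23 -0.97]
 [-1.   -0.   -0.  ]]
[[ 0.23 -0.93 -0.29]
 [-0.97 -0.22 -0.07]
 [-0.    0.29 -0.96]]
dp cm [  1.11  48.72 -34.17] rot deg [13.3 -0.1  0. ] n 14.3
dp cm [  1.11  48.72 -34.17] rot deg [43.3 -0.1  0. ] n 14.3
```

Call:
send_rows --dp '[[0, 3.3, -2.3], [0, 6.6, -4.6], [0, 9.9, -6.9], [0, 13.2, -9.2], [0, 16.5, -11.5]]' --rotation '[[0, 0, 0], [0, 0, 0], [0, 0, 0], [0, 0, 0], [0, 0, 0]]'

```text
clock: 0.57
tcp_pos: [0.2849, -0.4807, 0.2311]
ee_rot: [0.554, 0.439, 0.555, -0.438]
force: [0.4, -0.5, 0.2]
gripper_width: 0.0853
```

Call:
send_rows --dp '[[0, 3.3, -2.3], [0, 6.6, -4.6], [0, 9.9, -6.9], [0, 13.2, -9.2], [0, 16.5, -11.5]]' --rotation '[[2.6, 0, 0], [5.2, 0, 0], [8, 0, 0], [10.6, 0, 0], [13.3, 0, 0]]'

```text
clock: 0.98
tcp_pos: [0.4188, -0.3308, 0.2313]
ee_rot: [0.499, 0.5, 0.5, -0.5]
force: [0.6, -1.0, -0.5]
gripper_width: 0.0853
```

Run:
```python
from h import *
where();goal([.545,-.187,.21],90)
```

```text
t 0.98 tcp [ 0.4188 -0.3308  0.2313] yaw -90.1 xaxis [-0.  0. -1.] F [ 0.6 -1.  -0.5] w 0.0853 j [ 0.62  0.43  0.    1.76 -0.    0.95 -0.94]
dp cm [  2.13  12.59 -14.4 ] rot deg [-0.1 -0.   0. ] n 4.6
```

Call:
send_rows --dp '[[0.4, 2.5, -2.9], [0.8, 5.0, -5.8], [1.2, 7.5, -8.6], [1.7, 10, -11.5], [2.1, 12.6, -14.4]]' --rotation '[[0, 0, 0], [0, 0, 0], [0, 0, 0], [0, 0, 0], [0, 0, 0]]'

```text
clock: 1.4
tcp_pos: [0.5444, -0.1868, 0.2099]
ee_rot: [0.5, 0.5, 0.5, -0.5]
force: [0.2, -0.5, -0.2]
gripper_width: 0.0852
```

Run:
```python
from h import *
where();p=ctrl.camera_params("wrist");im=ctrl.capture("wrist");cv2.imwrite("pics/w1.png",im)
print(proj(p,[[.547,-.187,.068],[.547,-.187,.034]],True))
where()
import pickle;pickle.dump(p,open("pics/w1.pkl","wb"))
```

```text
t 1.4 tcp [ 0.5444 -0.1868  0.2099] yaw -90.0 xaxis [-0.001  0.    -1.   ] F [ 0.2 -0.5 -0.2] w 0.0852 j [ 0.3   0.52 -0.01  1.67  0.01  0.95 -1.29]
[[319.25073398 185.7528157 ]
 [319.27162752 177.81031773]]
t 1.45 tcp [ 0.551  -0.1761  0.209 ] yaw -89.2 xaxis [ 0.005  0.009 -1.   ] F [4.7 6.  0.6] w 0.0851 j [ 0.29  0.52 -0.03  1.67  0.    0.95 -1.29]
```

View pics/w1.png

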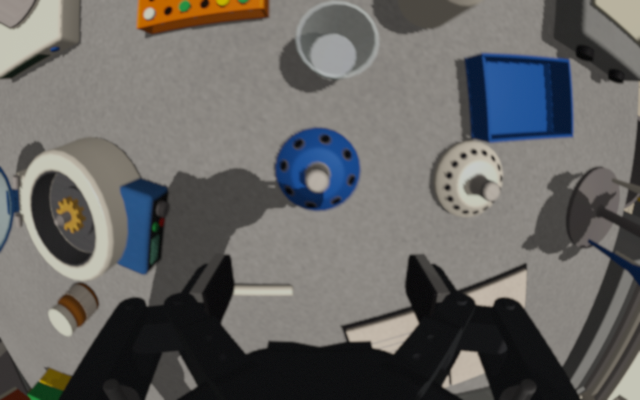

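The wrist view shows the blue rotor at (318,168) with its knob tip at (316,180). The hub is at (68,215).

Run:
```python
from h import *
import pickle
p=pickle.load(open("pics/w1.pkl","rb"));im=cv2.imread("pics/w1.png");h=cv2.cvtColor(im,cv2.COLOR_BGR2HSV)
def blob(m,c,r):
    w=np.zeros(m.shape,np.uint8);cv2.circle(w,c,r,1,-1);v,u=np.nonzero(m&(w>0));return np.c_[u,v]
b=blob((h[...,0]>100)&(h[...,0]<130)&(h[...,1]>120)&(h[...,2]>40),(318,168),50)
hull=cv2.convexHull(b.astype(np.int32))
el=cv2.fitEllipse(hull);print("rotor ellipse",el,onplane(p,[el[0]],.005,True))
for z in(0,.01):
    X=onplane(p,hull[:,0],z,True)[:,:2];c,rr=cv2.minEnclosingCircle(X.astype(np.float32));print(z,np.round(c,4),round(rr,4))
k=blob((h[...,1]<90)&(h[...,2]>100),(316,180),18);(c,r)=cv2.minEnclosingCircle(k.astype(np.float32))
print("knob",k.mean(0),c,r,onplane(p,[c],.063,True),onplane(p,[c],.068,True))
where()
```

```text
rotor ellipse ((317.2204284667969, 168.6070556640625), (81.03358459472656, 83.16871643066406), 86.5261001586914) [[ 0.55120974 -0.18463425  0.005     ]]
0 [ 0.5487 -0.1846] 0.0489
0.01 [ 0.5507 -0.1846] 0.0475
knob [318.22312373 178.87626775] (317.69049072265625, 177.26190185546875) 15.355340003967285 [[ 0.5541396  -0.18549438  0.063     ]] [[ 0.55526834 -0.18552257  0.068     ]]
t 1.45 tcp [ 0.551  -0.1761  0.209 ] yaw -89.2 xaxis [ 0.005  0.009 -1.   ] F [4.7 6.  0.6] w 0.0851 j [ 0.29  0.52 -0.03  1.67  0.    0.95 -1.29]
```

Run:
```python
from h import *
goal([.549,-.185,.09],90)
```

```text
dp cm [11.89 -0.27  0.99] rot deg [ 0.8 -0.5 -0.3] n 2.9
```

Call:
send_rows --dp '[[3, 0.4, -0.2], [6, 0.4, -0.2], [9, 0.4, -0.2], [11, 0.4, -0.2], [12, 0.4, -0.2]]' --rotation '[[0, 0, 0], [0, 0, 0], [0, 0, 0], [0, 0, 0], [0, 0, 0]]'

```text
clock: 1.87
tcp_pos: [0.5456, -0.1858, 0.0871]
ee_rot: [0.498, 0.499, 0.502, -0.501]
force: [-0.1, 0.1, 0.2]
gripper_width: 0.0855
```

Run:
```python
from h import *
where();p=ctrl.camera_params("wrist");im=ctrl.capture("wrist");cv2.imwrite("pics/w2.png",im)
print(proj(p,[[.549,-.185,.068]],True));goal([.549,-.185,.04],90)
import pickle;pickle.dump(p,open("pics/w2.pkl","wb"))
```

```text
t 1.87 tcp [ 0.5456 -0.1858  0.0871] yaw -90.0 xaxis [-0.006  0.002 -1.   ] F [-0.1  0.1  0.2] w 0.0855 j [ 0.3   0.68 -0.02  1.79  0.02  0.68 -1.29]
[[317.53807381 237.37982217]]
dp cm [ 4.65  0.39 -0.06] rot deg [ 0.  -0.1  0.4] n 1.1
```

View pics/w2.png

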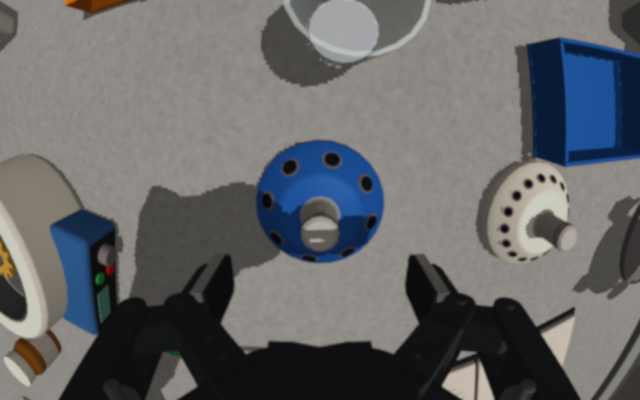

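The knob top is at about (319.5,233), between the open fingers.

Run:
```python
from h import *
import pickle
p=pickle.load(open("pics/w2.pkl","rb"));im=cv2.imread("pics/w2.png");h=cv2.cvtColor(im,cv2.COLOR_BGR2HSV)
m=((h[...,1]<60)&(h[...,2]>90)).astype(np.uint8)[215:256,295:345]
n,l,st,c=cv2.connectedComponentsWithStats(m);i=1+np.argmax(st[1:,4]);print(st[i],c[i]+[295,215])
print(onplane(p,[[319.5,233.5]],.068,True))
b=((h[...,0]>100)&(h[...,0]<130)&(h[...,1]>120)&(h[...,2]>40)).astype(np.uint8);w=np.zeros_like(b);cv2.circle(w,(320,200),75,1,-1)
v,u=np.nonzero(b*w);H=cv2.convexHull(np.c_[u,v].astype(np.int32))[:,0]
for z in(0,.01):
    c,r=cv2.minEnclosingCircle(onplane(p,H,z,True)[:,:2].astype(np.float32));print(z,np.round(c,4),round(r,4))
```

```text
[  8   1  35  33 835] [319.30898204 231.11137725]
[[ 0.55142636 -0.18611865  0.068     ]]
0 [ 0.5463 -0.186 ] 0.0507
0.01 [ 0.5496 -0.186 ] 0.0485
```

Call:
send_rows --dp '[[2, 0.2, 0.1], [4, 0.2, 0.1], [5, 0.2, 0.1], [5, 0.2, 0.1]]' --rotation '[[0, 0, 0], [0, 0, 0], [0, 0, 0], [0, 0, 0]]'

```text
clock: 2.25
tcp_pos: [0.5488, -0.1872, 0.0391]
ee_rot: [0.499, 0.499, 0.501, -0.5]
force: [-1.1, 0.5, 0.4]
gripper_width: 0.0851
```

Call:
send_rows --dp '[[0, 0, 0], [0, 0, 0], [0, 0, 0], [0, 0, 0], [0, 0, 0]]' --rotation '[[0, 0, 0], [0, 0, 0], [0, 0, 0], [0, 0, 0], [0, 0, 0]]' --claw 1 --grip_force 40

```text
clock: 2.67
tcp_pos: [0.5504, -0.1875, 0.0412]
ee_rot: [0.501, 0.5, 0.5, -0.5]
force: [-0.1, 0.3, -0.0]
gripper_width: 0.0254
```

Call:
send_rows --dp '[[0, 0, 0], [0, 0, 0], [0, 0, 0]]' --rotation '[[0, 0, 0], [0, 0, 0], [0, 0, 0]]'

```text
clock: 2.92
tcp_pos: [0.5504, -0.1874, 0.0413]
ee_rot: [0.501, 0.5, 0.5, -0.5]
force: [-0.7, 1.4, 6.1]
gripper_width: 0.0206
```

Run:
```python
from h import *
where()
```

```text
t 2.92 tcp [ 0.5504 -0.1874  0.0413] yaw -90.0 xaxis [ 0.001 -0.    -1.   ] F [-0.7  1.4  6.1] w 0.0206 j [ 0.3   0.75 -0.01  1.81  0.02  0.58 -1.3 ]
```

Call:
send_rows --dp '[[-1, 0, 0], [-4, 0, 0], [-8, 0, 0], [-12, 0, 0], [-13, 0, 0]]' --rotation '[[0, 0, 0], [0, 0, 0], [0, 0, 0], [0, 0, 0], [0, 0, 0]]'

```text
clock: 3.33
tcp_pos: [0.5531, -0.1887, 0.1767]
ee_rot: [0.504, 0.502, 0.497, -0.498]
force: [2.2, -0.7, -1.4]
gripper_width: 0.0208
```

Call:
send_rows --dp '[[0, -0.4, -3.5], [0, -0.8, -7.5], [0, -1.2, -11.5], [0, -1.6, -15.5], [0, -2, -18]]' --rotation '[[0, 0, 0], [0, 0, 0], [0, 0, 0], [0, 0, 0], [0, 0, 0]]'

```text
clock: 3.75
tcp_pos: [0.5283, -0.0018, 0.1698]
ee_rot: [0.5, 0.499, 0.503, -0.498]
force: [-0.3, 0.7, -3.0]
gripper_width: 0.0207
```

Call:
send_rows --dp '[[0, 0, 0], [0, 0, 0], [0, 0, 0]]' --rotation '[[0, 0, 0], [0, 0, 0], [0, 0, 0]]'

```text
clock: 4.0
tcp_pos: [0.5293, -0.0086, 0.17]
ee_rot: [-0.5, -0.499, -0.5, 0.501]
force: [0.6, -1.1, -2.8]
gripper_width: 0.0212
```

Run:
```python
from h import *
import pickle
where();p=ctrl.camera_params("wrist");im=ctrl.capture("wrist");cv2.imwrite("pics/w3.png",im)
print(proj(p,[[.513,.126,.096],[.513,.126,.072]],True));pickle.dump(p,open("pics/w3.pkl","wb"))
```

```text
t 4.0 tcp [ 0.5293 -0.0086  0.17  ] yaw -90.0 xaxis [-0.001 -0.001 -1.   ] F [ 0.6 -1.1 -2.8] w 0.0212 j [-0.02  0.5  -0.01  1.85  0.01  0.79 -1.61]
[[158.04084257 229.1363153 ]
 [169.95509513 219.22414944]]
```

View pics/w3.png

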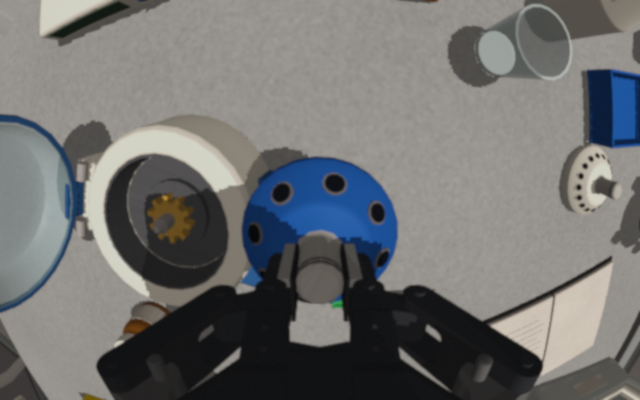

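The rotor is held upright. The hub teeth are centred at about (171,218) and the nose tip is at (157,226), close to the predicted (170,219) and (158,229).

Run:
```python
from h import *
import pickle
p=pickle.load(open("pics/w3.pkl","rb"));im=cv2.imread("pics/w3.png");h=cv2.cvtColor(im,cv2.COLOR_BGR2HSV)
m=((h[...,0]>10)&(h[...,0]<28)&(h[...,1]>110)&(h[...,2]>50)).astype(np.uint8);w=np.zeros_like(m);cv2.circle(w,(171,218),35,1,-1)
v,u=np.nonzero(m*w);H=cv2.convexHull(np.c_[u,v].astype(np.int32))[:,0]
for z in(.066,.072):
    X=onplane(p,H,z,True)[:,:2].astype(np.float32);print(z,cv2.minEnclosingCircle(X))
print(onplane(p,[[157,226]],.095,True))
m=((h[...,1]<60)&(h[...,2]>150)).astype(np.uint8);m[:,:85]=0;m[:,265:]=0;m[:110]=0;m[300:]=0
m=cv2.morphologyEx(m,cv2.MORPH_CLOSE,np.ones((3,3)))
cs,hi=cv2.findContours(m,cv2.RETR_CCOMP,cv2.CHAIN_APPROX_NONE)
for c,q in zip(cs,hi[0]):
    if len(c)>80:
        X=onplane(p,c[:,0],.09,True)[:,:2].astype(np.float32);print(q[3],len(c),cv2.minEnclosingCircle(X),cv2.fitEllipse(X))
cv2.imwrite("pics/crop3.png",cv2.resize(im[100:320,60:420],None,fx=2.2,fy=2.2,interpolation=2))
```

```text
0.066 ((0.5118183493614197, 0.12875565886497498), 0.026664847508072853)
0.072 ((0.5140683650970459, 0.12542134523391724), 0.026020174846053123)
[[0.515399   0.12710557 0.095     ]]
-1 143 ((0.6022777557373047, 0.052277904003858566), 0.021803846582770348) ((0.601464033126831, 0.047087665647268295), (0.008378786034882069, 0.045769672840833664), 173.65292358398438)
-1 819 ((0.507831335067749, 0.15004822611808777), 0.11005543172359467) ((0.5200232267379761, 0.1475486308336258), (0.13749676942825317, 0.1986047625541687), 52.53242874145508)
22 107 ((0.4417649507522583, 0.19966094195842743), 0.021842489019036293) ((0.44522204995155334, 0.19828999042510986), (0.028757592663168907, 0.04296503961086273), 31.241968154907227)
```

View pics/crop3.png

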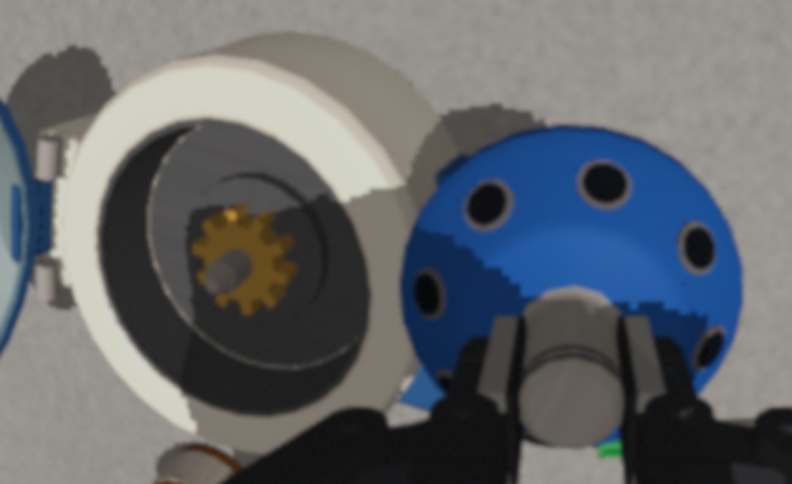

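Call:
send_rows --dp '[[0, -0.4, -3.5], [0, -0.8, -7], [0, -1.2, -10.5], [0, -1.5, -13.5], [0, -1.5, -13.5]]' --rotation '[[0, 0, 0], [0, 0, 0], [0, 0, 0], [0, 0, 0], [0, 0, 0]]'

```text
clock: 4.47
tcp_pos: [0.5137, 0.1354, 0.1703]
ee_rot: [0.501, 0.499, 0.504, -0.496]
force: [-0.1, 2.0, -1.9]
gripper_width: 0.0208
```

Call:
send_rows --dp '[[1, 0, 0], [2, 0, 0], [3, 0, 0], [3, 0, 0], [3, 0, 0]]' --rotation '[[0, 0, 0], [0, 0, 0], [0, 0, 0], [0, 0, 0], [0, 0, 0]]'

```text
clock: 4.88
tcp_pos: [0.5141, 0.1256, 0.139]
ee_rot: [-0.499, -0.499, -0.5, 0.502]
force: [0.5, -0.2, -2.3]
gripper_width: 0.0209
```

Run:
```python
from h import *
where()
im=ctrl.capture("wrist");cv2.imwrite("pics/w4.png",im);goal([.514,.1265,.14],90)
```

```text
t 4.88 tcp [0.5141 0.1256 0.139 ] yaw -90.1 xaxis [-0.003 -0.002 -1.   ] F [ 0.5 -0.2 -2.3] w 0.0209 j [-0.27  0.55 -0.01  1.88  0.01  0.72 -1.87]
dp cm [-0.02 -0.07 -0.03] rot deg [-0.1  0.   0.1] n 0.0
```

View pics/w4.png

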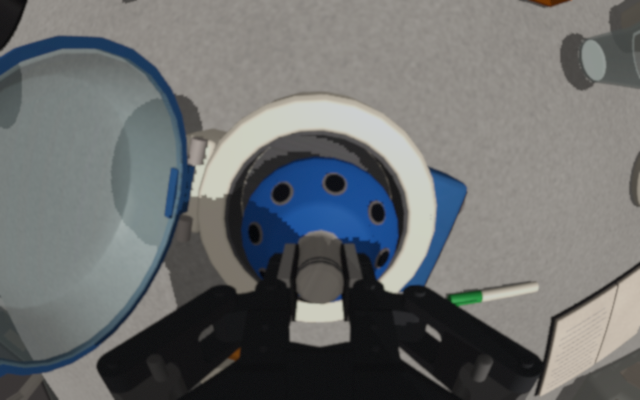

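The rotor is centred over the bowl at about (320,215), and the lid is clear at the left. I'll lower it slowly and watch the forces.

Call:
send_rows --dp '[[0.5, 0, 0], [1.0, 0, 0], [1.5, 0, 0], [2, 0, 0], [2, 0, 0]]' --rotation '[[0, 0, 0], [0, 0, 0], [0, 0, 0], [0, 0, 0], [0, 0, 0]]'

```text
clock: 5.35
tcp_pos: [0.5138, 0.1274, 0.1192]
ee_rot: [0.5, 0.499, 0.501, -0.5]
force: [0.8, 1.0, -3.3]
gripper_width: 0.0207
```

Call:
send_rows --dp '[[0.2, 0, 0], [0.4, 0, 0], [0.6, 0, 0], [0.7, 0, 0], [0.7, 0, 0]]' --rotation '[[0, 0, 0], [0, 0, 0], [0, 0, 0], [0, 0, 0], [0, 0, 0]]'

```text
clock: 5.77
tcp_pos: [0.5143, 0.1277, 0.1132]
ee_rot: [0.5, 0.5, 0.5, -0.5]
force: [0.2, -0.1, -2.2]
gripper_width: 0.021
```

Call:
send_rows --dp '[[0.1, 0, 0], [0.2, 0, 0], [0.3, 0, 0], [0.3, 0, 0]]' --rotation '[[0, 0, 0], [0, 0, 0], [0, 0, 0], [0, 0, 0]]'

```text
clock: 6.1
tcp_pos: [0.5143, 0.1278, 0.1112]
ee_rot: [0.5, 0.5, 0.5, -0.5]
force: [-3.6, 0.6, 5.2]
gripper_width: 0.021
```

Call:
send_rows --dp '[[0.05, 0, 0], [0.1, 0, 0], [0.1, 0, 0], [0.1, 0, 0], [0.1, 0, 0]]' --rotation '[[2, 0, 0], [4, 0, 0], [6, 0, 0], [8, 0, 0], [10, 0, 0]]'

```text
clock: 6.52
tcp_pos: [0.5141, 0.1277, 0.1097]
ee_rot: [-0.454, -0.542, -0.455, 0.542]
force: [-1.5, -0.0, -2.2]
gripper_width: 0.0208
```

Run:
```python
from h import *
where(); print(ctrl.state()["wrist_torque"])
```

```text
t 6.52 tcp [0.5141 0.1277 0.1097] yaw -100.0 xaxis [-0.001  0.    -1.   ] F [-1.5 -0.  -2.2] w 0.0208 j [-0.31  0.59  0.04  1.91 -0.03  0.65 -2.  ]
[0.07852801 0.36129941 0.00289309]
```

Call:
send_rows --dp '[[0.1, 0, 0], [0.2, 0, 0], [0.3, 0, 0], [0.3, 0, 0]]' --rotation '[[0, 0, 0], [0, 0, 0], [0, 0, 0], [0, 0, 0]]'

```text
clock: 6.85
tcp_pos: [0.5142, 0.1277, 0.1059]
ee_rot: [-0.455, -0.541, -0.455, 0.542]
force: [-2.9, 1.0, -2.7]
gripper_width: 0.0209
```

Run:
```python
from h import *
where(); print(ctrl.state()["wrist_torque"])
```

```text
t 6.85 tcp [0.5142 0.1277 0.1059] yaw -99.9 xaxis [-0.001  0.    -1.   ] F [-2.9  1.  -2.7] w 0.0209 j [-0.31  0.6   0.03  1.91 -0.03  0.64 -2.  ]
[0.22011176 0.50608123 0.03791534]
```

Call:
send_rows --dp '[[0.1, 0, 0], [0.2, 0, 0], [0.3, 0, 0], [0.4, 0, 0], [0.4, 0, 0]]' --rotation '[[0, 0, 0], [0, 0, 0], [0, 0, 0], [0, 0, 0], [0, 0, 0]]'

```text
clock: 7.27
tcp_pos: [0.5142, 0.1277, 0.102]
ee_rot: [-0.455, -0.541, -0.455, 0.542]
force: [-2.4, 2.7, -2.4]
gripper_width: 0.0209
```

Call:
send_rows --dp '[[0.05, 0, 0], [0.1, 0, 0], [0.15, 0, 0], [0.15, 0, 0]]' --rotation '[[0, 0, 0], [0, 0, 0], [0, 0, 0], [0, 0, 0]]'

```text
clock: 7.6
tcp_pos: [0.5141, 0.1277, 0.1014]
ee_rot: [-0.455, -0.541, -0.455, 0.542]
force: [-4.7, 0.6, 3.4]
gripper_width: 0.0207
```

Call:
send_rows --dp '[[0, 0, 0], [0, 0, 0], [0, 0, 0], [0, 0, 0], [0, 0, 0]]' --rotation '[[0, 0, 0], [0, 0, 0], [0, 0, 0], [0, 0, 0], [0, 0, 0]]' --claw 0.45

```text
clock: 8.02
tcp_pos: [0.5155, 0.1273, 0.101]
ee_rot: [0.455, 0.542, 0.454, -0.541]
force: [0.1, 0.5, 0.3]
gripper_width: 0.0467
```

Call:
send_rows --dp '[[-2, 0, 0], [-5, 0, 0], [-9, 0, 0], [-12, 0, 0], [-12, 0, 0]]' --rotation '[[0, 0, 0], [0, 0, 0], [0, 0, 0], [0, 0, 0], [0, 0, 0]]'

```text
clock: 8.43
tcp_pos: [0.5191, 0.1284, 0.2275]
ee_rot: [0.457, 0.546, 0.452, -0.537]
force: [0.6, 1.1, -0.0]
gripper_width: 0.047
```

Run:
```python
from h import *
where();p=ctrl.camera_params("wrist");im=ctrl.capture("wrist");t=ctrl.capture("top");cv2.imwrite("pics/t5.png",t)
import pickle;pickle.dump(p,open("pics/w5.pkl","wb"));cv2.imwrite("pics/w5.png",im)
print(proj(p,[[.514,.127,.128],[.514,.127,.138]],True))
s=ctrl.capture("scene");cv2.imwrite("pics/s5.png",s)
c=np.hstack([cv2.resize(im[60:360,160:440],(400,430)),cv2.resize(s[90:220,340:480],(400,430))]);cv2.imwrite("pics/c5.png",c)
```

```text
t 8.43 tcp [0.5191 0.1284 0.2275] yaw -100.0 xaxis [ 0.014  0.004 -1.   ] F [ 0.6  1.1 -0. ] w 0.047 j [-0.32  0.43  0.05  1.78 -0.02  0.92 -2.  ]
[[322.5105354  208.85592117]
 [322.5503305  212.68529479]]
```

View pics/c5.png

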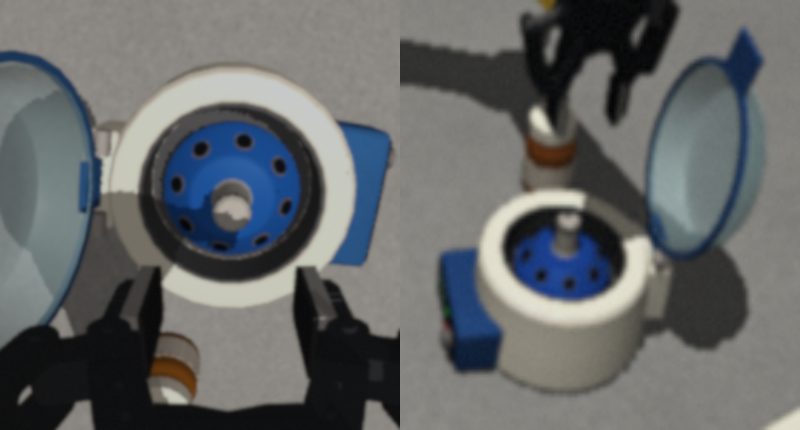

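The rotor sits low and level in the bowl and the lid is still open. Next I'll locate the lid tab.

Run:
```python
from h import *
pt=ctrl.camera_params("top");ps=ctrl.camera_params("scene")
hub=np.array([.514,.127])
for ph in(70,71,72,73,75):
    c,s=np.cos(np.radians(ph)),np.sin(np.radians(ph))
    def W(x,z,y=0): return [hub[0]+c*x-s*y,hub[1]+s*x+c*y,z]
    # nose front mid, tab tip corners at theta=1.75
    q=1.75; e=np.array([-np.cos(q),np.sin(q)]);
    tips=[W(.088+.2*e[0],.094+.2*e[1],y) for y in(-.023,.023)]
    print(ph,"nosefront",proj(pt,[W(-.118,.054)])[0].round(1),"tips top",proj(pt,tips).round(1).tolist(),"scene",proj(ps,tips).round(1).tolist())
t=cv2.imread("pics/t5.png");s=cv2.imread("pics/s5.png")
a=cv2.resize(t[150:270,140:310],None,fx=2.9,fy=2.9,interpolation=2);b=cv2.resize(s[85:185,415:485],None,fx=3.48,fy=3.48,interpolation=2)
cv2.imwrite("pics/c6.png",np.hstack([a,b]));print(a.shape,b.shape)
```

```text
70 nosefront [288.6 237.8] tips top [[169.0, 175.1], [159.3, 196.0]] scene [[459.5, 108.3], [453.9, 97.9]]
71 nosefront [288.9 237. ] tips top [[168.4, 176.0], [159.0, 197.1]] scene [[459.4, 107.8], [453.5, 97.5]]
72 nosefront [289.2 236.3] tips top [[167.8, 176.9], [158.7, 198.1]] scene [[459.3, 107.3], [453.1, 97.0]]
73 nosefront [289.5 235.5] tips top [[167.2, 177.8], [158.5, 199.2]] scene [[459.1, 106.8], [452.6, 96.5]]
75 nosefront [290. 234.] tips top [[166.1, 179.7], [158.1, 201.4]] scene [[458.8, 105.8], [451.7, 95.7]]
(348, 493, 3) (348, 244, 3)
```

View pics/c6.png

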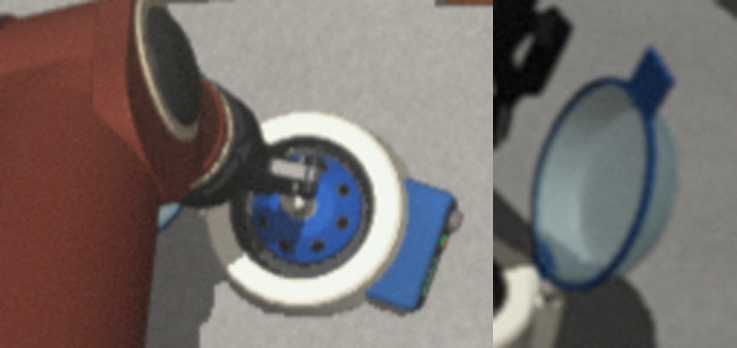

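The tab's tip corners in the scene view are at about (461,98.5) and (467,108). That is further back than the nominal 1.75 rad predicts, so I'll fit the lid angle and the centrifuge yaw.

Run:
```python
from h import *
from scipy.optimize import least_squares
pt=ctrl.camera_params("top");ps=ctrl.camera_params("scene");hub=np.array([.514,.127])
t=cv2.imread("pics/top0.png");h=cv2.cvtColor(t,cv2.COLOR_BGR2HSV)
m=((h[...,0]>98)&(h[...,0]<125)&(h[...,1]>110)).astype(np.uint8);w=np.zeros_like(m);w[172:210,145:172]=1
v,u=np.nonzero(m*w);k=u-.0*v
H=cv2.convexHull(np.c_[u,v].astype(np.int32))[:,0];print(H.tolist())
A=cv2.approxPolyDP(H.reshape(-1,1,2),2.5,True)[:,0];print(A.tolist())
o=np.array([[461,98.5],[467.3,108]])
def tips(ph,q):
    c,s=np.cos(ph),np.sin(ph);e=[-np.cos(q),np.sin(q)];n=[np.sin(q),np.cos(q)]
    x=.088+.2*e[0]+.0035*n[0];z=.094+.2*e[1]+.0035*n[1]
    return np.array([[hub[0]+c*x-s*y,hub[1]+s*x+c*y,z] for y in(.023,-.023)])
T=np.array([[152,199],[158,178.]])
for use in("scene","top","both"):
    f=lambda a:np.r_[(proj(ps,tips(*a))-o).ravel()*(use!="top"),(proj(pt,tips(*a))-T).ravel()*(use!="scene")]
    r=least_squares(f,[1.25,1.75]);print(use,np.degrees(r.x[0]),r.x[1],f(r.x).round(1),tips(*r.x).mean(0))
```

```text
[[171, 182], [162, 209], [161, 209], [151, 196], [157, 181], [158, 179], [159, 178], [160, 178], [171, 179]]
[[171, 179], [161, 209], [151, 196], [159, 178]]
scene 72.25512997175254 1.8458159635775149 [-0.1 -0.4  0.1  0.4 -0.  -0.   0.  -0. ] [0.55840071 0.26575055 0.28553349]
top 74.99798815834211 1.8210496455217926 [-0.  -0.  -0.  -0.  -1.   0.4  1.  -0.1] [0.55047778 0.26311781 0.28690317]
both 74.1577217136528 1.838227040639955 [-1.6 -1.5 -0.9 -0.9 -2.1 -1.   0.2 -1.4] [0.55337241 0.26574828 0.28596571]
```

Call:
send_rows --dp '[[-4, 0, 0], [-8, 0, 0], [-12, 0, 0], [-14, 0, 0], [-14, 0, 0]]' --rotation '[[0, 0, 0], [0, 0, 0], [0, 0, 0], [0, 0, 0], [0, 0, 0]]' --claw 1

```text
clock: 9.0
tcp_pos: [0.5167, 0.128, 0.3644]
ee_rot: [0.456, 0.544, 0.453, -0.539]
force: [1.2, -0.8, 0.3]
gripper_width: -0.0001
```

Call:
send_rows --dp '[[0, 0.5, -4], [0, 1, -8], [0, 1.5, -12], [0, 2, -16], [0, 2.2, -18]]' --rotation '[[0, 0, 0], [0, 0, 0], [0, 0, 0], [0, 0, 0], [0, 0, 0]]'

```text
clock: 9.42
tcp_pos: [0.5661, 0.3069, 0.3562]
ee_rot: [-0.455, -0.538, -0.458, 0.542]
force: [-0.9, -0.1, -0.2]
gripper_width: 0.0
```

Call:
send_rows --dp '[[0, 0, 0], [0, 0, 0], [0, 0, 0]]' --rotation '[[0, 0, 0], [0, 0, 0], [0, 0, 0]]'

```text
clock: 9.67
tcp_pos: [0.5674, 0.2993, 0.3587]
ee_rot: [-0.455, -0.54, -0.454, 0.543]
force: [0.2, -0.4, 1.3]
gripper_width: 0.0001
```

Run:
```python
from h import *
where();goal([.567,.300,.272],80)
```

```text
t 9.67 tcp [0.5674 0.2993 0.3587] yaw -100.1 xaxis [-0.003 -0.003 -1.   ] F [ 0.2 -0.4  1.3] w 0.0001 j [-0.53  0.53  0.02  1.23 -0.01  1.39 -2.26]
dp cm [ 8.67 -0.03 -0.1 ] rot deg [-0.1  0.2  0.1] n 2.1
```

Call:
send_rows --dp '[[3, 0, 0], [6, 0, 0], [8.7, 0, 0], [8.7, 0, 0], [8.7, 0, 0]]' --rotation '[[0, 0, 0], [0, 0, 0], [0, 0, 0], [0, 0, 0], [0, 0, 0]]'

```text
clock: 10.08
tcp_pos: [0.5671, 0.2988, 0.2729]
ee_rot: [-0.454, -0.541, -0.454, 0.543]
force: [-0.5, -0.7, 1.8]
gripper_width: 0.0001
```

Run:
```python
from h import *
where();p,r=pose();hub=np.array([.514,.127]);u=np.array([np.cos(np.radians(73)),np.sin(np.radians(73))])
prev=None
for q in np.r_[1.83,1.7,1.55:-.01:-.155,-.05]:
    s=.182;P=np.array([.088,.094])+s*np.array([-np.cos(q),np.sin(q)])+(.002+.015*np.sin(q))*np.array([np.sin(q),np.cos(q)])
    X=np.r_[hub+u*P[0],P[1]];d=100*r.inv().apply(X-p);print(round(q,2),X.round(3),d.round(1),"step", None if prev is None else round(100*np.linalg.norm(X-prev),1));prev=X
im=ctrl.capture("scene");cv2.imwrite("pics/c7.png",cv2.resize(im[60:220,360:520],None,fx=3,fy=3))
```

```text
t 10.08 tcp [0.5671 0.2988 0.2729] yaw -100.1 xaxis [-0.003 -0.003 -1.   ] F [-0.5 -0.7  1.8] w 0.0001 j [-0.53  0.57  0.02  1.39 -0.01  1.19 -2.26]
1.83 [0.558 0.271 0.266] [ 0.7 -0.4  2.9] step None
1.7 [0.551 0.25  0.272] [ 0.1 -0.7  5.1] step 2.3
1.55 [0.544 0.224 0.276] [-0.3 -1.   7.8] step 2.7
1.4 [0.535 0.197 0.276] [-0.3 -1.3 10.6] step 2.9
1.24 [0.527 0.169 0.271] [ 0.2 -1.7 13.5] step 2.9
1.08 [0.519 0.143 0.262] [ 1.1 -2.  16.2] step 2.9
0.93 [0.511 0.118 0.248] [ 2.5 -2.3 18.8] step 3.0
0.77 [0.504 0.095 0.23 ] [ 4.3 -2.6 21.1] step 3.0
0.62 [0.498 0.075 0.208] [ 6.5 -2.8 23.2] step 3.0
0.46 [0.493 0.059 0.183] [ 9.  -3.  24.8] step 3.0
0.31 [0.49  0.047 0.156] [11.8 -3.2 26.1] step 3.0
0.15 [0.487 0.04  0.126] [14.7 -3.3 26.8] step 3.0
-0.0 [0.487 0.037 0.096] [17.8 -3.3 27.1] step 3.0
-0.05 [0.487 0.037 0.086] [18.8 -3.3 27.1] step 1.0
```

View pics/c7.png

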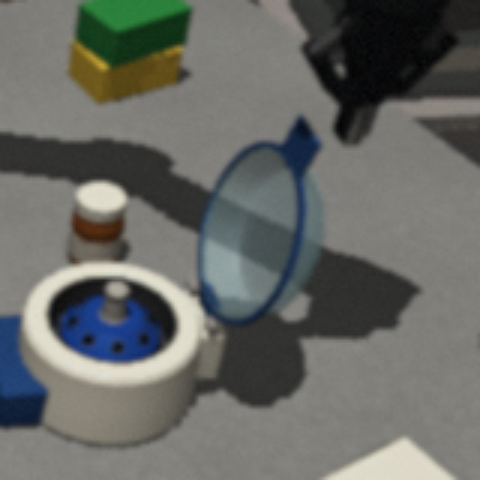

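The fingers are behind the tab and a little above the dome. I'll push the lid along its arc.

Call:
send_rows --dp '[[0.3, -0.3, 2], [0.2, -0.5, 4], [0, -0.8, 6], [-0.2, -1, 8], [-0.3, -1.3, 10.5]]' --rotation '[[0, 0, 0], [0, 0, 0], [0, 0, 0], [0, 0, 0], [0, 0, 0]]'

```text
clock: 10.55
tcp_pos: [0.5379, 0.2015, 0.2801]
ee_rot: [0.455, 0.544, 0.455, -0.538]
force: [0.8, 2.3, -0.5]
gripper_width: 0.0001
```

Call:
send_rows --dp '[[0.4, -0.4, 2.5], [0.9, -0.5, 4.2], [1.4, -0.7, 5.7], [2.1, -0.9, 7.1], [2.8, -1.0, 8.2]]' --rotation '[[0, 0, 0], [0, 0, 0], [0, 0, 0], [0, 0, 0], [0, 0, 0]]'

```text
clock: 10.97
tcp_pos: [0.5141, 0.1201, 0.2518]
ee_rot: [0.455, 0.544, 0.453, -0.54]
force: [0.5, 1.4, 1.7]
gripper_width: -0.0
```

Run:
```python
from h import *
where()
im=ctrl.capture("scene");cv2.imwrite("pics/c8.png",cv2.resize(im[60:220,340:500],None,fx=3,fy=3))
```

```text
t 10.97 tcp [0.5141 0.1201 0.2518] yaw -100.0 xaxis [ 0.007  0.002 -1.   ] F [0.5 1.4 1.7] w -0.0 j [-0.29  0.4   0.03  1.75 -0.02  0.98 -2.  ]
```

View pics/c8.png

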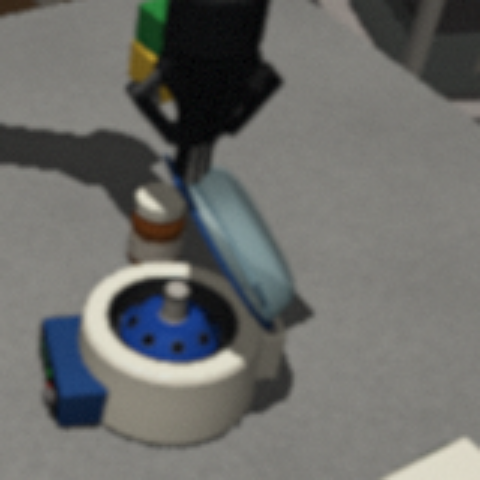

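The lid is about halfway down, with the fingers still on the tab and dome edge. I'll continue.

Call:
send_rows --dp '[[1.8, -0.3, 2.4], [4, -0.5, 4.5], [6.5, -0.7, 6.1], [9.3, -0.9, 7.4], [11.5, -1.0, 8.1]]' --rotation '[[0, 0, 0], [0, 0, 0], [0, 0, 0], [0, 0, 0], [0, 0, 0]]'

```text
clock: 11.43
tcp_pos: [0.4897, 0.0413, 0.1339]
ee_rot: [0.455, 0.543, 0.453, -0.541]
force: [0.8, 0.9, 1.1]
gripper_width: -0.0002
```

Call:
send_rows --dp '[[0.8, 0, 0.2], [1.6, 0, 0.3], [2.4, 0, 0.3], [3.2, 0, 0.3], [3.2, 0, 0.3]]' --rotation '[[0, 0, 0], [0, 0, 0], [0, 0, 0], [0, 0, 0], [0, 0, 0]]'

```text
clock: 11.85
tcp_pos: [0.4883, 0.0406, 0.1013]
ee_rot: [0.455, 0.541, 0.455, -0.541]
force: [0.0, 0.6, 0.2]
gripper_width: 0.0001
```

Run:
```python
from h import *
where()
im=ctrl.capture("scene");cv2.imwrite("pics/c9.png",cv2.resize(im[60:220,340:500],None,fx=3,fy=3))
```

```text
t 11.85 tcp [0.4883 0.0406 0.1013] yaw -99.9 xaxis [-0.  0. -1.] F [0.  0.6 0.2] w 0.0001 j [-0.15  0.56  0.03  2.02 -0.03  0.56 -1.84]
```

Zero force at z = 0.1013, right around the expected contact at 0.100. I'll press further until the force rises.

Call:
send_rows --dp '[[0.2, 0, 0], [0.4, 0, 0], [0.6, 0, 0], [0.6, 0, 0]]' --rotation '[[0, 0, 0], [0, 0, 0], [0, 0, 0], [0, 0, 0]]'

```text
clock: 12.23
tcp_pos: [0.489, 0.0405, 0.0995]
ee_rot: [0.455, 0.542, 0.454, -0.54]
force: [-5.5, -0.0, 23.5]
gripper_width: 0.0001
```

A firm stop at z = 0.0995 with 23 N, as expected for shut. I'll lift away and check.

Call:
send_rows --dp '[[-1, 0, 0], [-4, 0, 0], [-8, 0, 0], [-12, 0, 0], [-12, 0, 0]]' --rotation '[[0, 0, 0], [0, 0, 0], [0, 0, 0], [0, 0, 0], [0, 0, 0]]'

```text
clock: 12.65
tcp_pos: [0.4932, 0.0405, 0.2236]
ee_rot: [0.458, 0.547, 0.451, -0.536]
force: [0.8, 0.0, 1.0]
gripper_width: -0.0003
```

Call:
send_rows --dp '[[0, 0, 3], [0, 0, 6], [0, 0, 9], [0, 0, 9], [0, 0, 9]]' --rotation '[[0, 0, 0], [0, 0, 0], [0, 0, 0], [0, 0, 0], [0, 0, 0]]'

```text
clock: 13.07
tcp_pos: [0.4723, -0.0507, 0.2161]
ee_rot: [0.454, 0.543, 0.453, -0.542]
force: [0.2, 1.0, 0.3]
gripper_width: -0.0002
```

Run:
```python
from h import *
where();im=ctrl.capture("scene");ps=ctrl.camera_params("scene")
u=np.array([np.cos(np.radians(73)),np.sin(np.radians(73))]);v=np.array([-u[1],u[0]]);hub=np.array([.514,.127])
# predicted outer lip corners when shut
print(proj(ps,[np.r_[hub-.112*u+y*v,.1] for y in(-.023,.023)]).round(1))
c=cv2.resize(im[100:240,330:500],None,fx=3,fy=3,interpolation=2);f=cv2.resize(im,(c.shape[0]*640//400,c.shape[0]));
cv2.imwrite("pics/c10.png",np.hstack([c,f])[:,:800] if 0 else c);cv2.imwrite("pics/s10.png",im)
```

```text
t 13.07 tcp [ 0.4723 -0.0507  0.2161] yaw -100.2 xaxis [ 0.001 -0.001 -1.   ] F [0.2 1.  0.3] w -0.0002 j [ 0.02  0.36  0.06  1.93 -0.03  0.84 -1.66]
[[360.  171.8]
 [357.2 160.9]]
```

The picture limit is reached, so I'll check numerically.

Run:
```python
from h import *
a=cv2.imread("pics/scene0.png");b=cv2.imread("pics/s10.png")
d=(cv2.absdiff(a,b).max(2)>45).astype(np.uint8);d=cv2.morphologyEx(d,cv2.MORPH_OPEN,np.ones((3,3)))
n,l,st,c=cv2.connectedComponentsWithStats(d)
for s in st[1:]:
    if s[4]>40: print("changed box",s)
h=cv2.cvtColor(b,cv2.COLOR_BGR2HSV);m=((h[...,0]>98)&(h[...,0]<128)&(h[...,1]>110)&(h[...,2]>30))
for r in range(152,202,3): print(r,''.join('#' if x else '.' for x in m[r,345:445]))
```

```text
changed box [244   0  33  36 814]
changed box [276   0  29  28 560]
changed box [316   0  10   5  44]
changed box [328   0  22   6 100]
changed box [309   4   9  13  81]
changed box [274  35   8   9  49]
changed box [ 27  41  33  17 353]
changed box [337  42  17  16 123]
changed box [ 32  57  45  27 691]
changed box [ 311   63  156  133 6203]
changed box [89 73  7  9 44]
changed box [ 39  87  67  36 613]
changed box [100  96  63  25 487]
changed box [ 201  106   83   47 1158]
changed box [120 132  57  17 225]
changed box [129 159  59  22 367]
changed box [339 175  16  13 128]
changed box [284 213  36  30 773]
152 ....................................................................................................
155 ....................................................................................................
158 ...............................................................................###..................
161 ...............##########......................................................#####................
164 ..............############.................................
[... 601 characters left out ...]
..............############.#...######.................................
185 .............#############..........................................................................
188 .............################.......................................................................
191 ..............################......................................................................
194 ..............###############.......................................................................
197 ..............###############.......................................................................
200 ...............############.........................................................................
```

```bash
python3 -c "
from h import *
where();print(ctrl.close_job())"
```

```text
t 13.12 tcp [ 0.4726 -0.0488  0.2161] yaw -100.0 xaxis [ 0.001  0.001 -1.   ] F [-0.8  0.7  0.1] w -0.0001 j [ 0.01  0.37  0.06  1.93 -0.03  0.84 -1.66]
the job is handed in; nothing more can be done
None
```

The blue rotor is in mesh on the drive hub and the lid is shut. I handed the job in at about 13 s of the 64 s allowed; no verdict was reported.

- **Rotor:** I gripped it by the knob and lowered it over the spindle nose. It first stopped on the tooth tops with the tool at z = 0.111 m. A slow 10° turn let it drop into mesh, so no rocking back was needed. It came to rest at 0.1014 m, against 0.1013 m expected for fully home. The wrist force was never above about 6 N in these readings. The pictures after release showed it low and level with the lid still open.
- **Lid:** It stood at about 1.83 rad, further back than the stated 1.75. I pushed the tab along its arc to a firm stop at z = 0.0995 m with 23 N; 0.100 m was expected for shut. In the last scene image the blue lip is within about 5 pixels of where it should be when shut.
- **Other things:** Comparing the first and last scene images showed no change at the white rotor, beaker, box, wash bottle, rack or marker. At hand-in the arm stood clear, with wrist force readings below 1 N.

**Not confirmed:** I had used all 12 picture views, so I checked the final state by pixel comparison only. That comparison could not cover the jar, which fell inside the changed area around the arm. An earlier mid-push picture showed it in its original place. One small unexplained change beside the control nose looked like the arm's shadow.

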